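# Latch the cover of an engine air box

## Task

The cover of the black engine air box on the table still stands a few millimetres off its gasket. Swing the yellow bar of the draw latch over from behind the red lever and hook it behind the steel keeper on the cover without forcing it down onto the keeper's lip, then swing the lever back over and press it past centre until it sits firmly on its rubber buffer, so that the cover is drawn in. Press the lever no harder than it needs, let go, and leave the oil filter, the spray can and the wrench where they are.

Things in the scene. Friction and masses are not known exactly. Their poses are not given: they have to be found in the camera images.
- airbox: Black plastic engine air box (150 mm along its x, 145 mm along its y; top deck 85 mm above the table), bolted down on an aluminium plate; place and yaw differ. Origin on the table straight below the lever pivot; z up; +y points from lever to keeper and cover. The latch moves in its y-z plane at x = 0. Bail and lever also belong to it.
- lever_pivot (a point): Centre of the lever's pivot pin (along the box's x), 18 mm above the deck, between steel ears 36 mm wide overall that reach 24 mm above the deck. The lever is a red plate 26 mm wide and 5 mm thick that reaches 52 mm from here. Friction holds it anywhere, even past centre (2.5 N at 45 mm from the pivot, or some 6 N of pull at the bail).
- lever (a joint): Lever angle, rad. 0 = open stop: 80 degrees above the box's +y, so nearly upright. Grows as it swings backwards and down; 1.745 = level, pointing to -y. Starts at 0.1 to 0.5. With the bail hooked it resists from about 0.7 on, peaks at 5 to 12 N (45 mm from the pivot) near 1.2 and is past dead centre from 1.70 on, but does not press itself home. Over 20 N bends it.
- lever_end (a point): Middle of the lever's front face (towards the keeper when open, facing up when closed), 46 mm from the pivot, 6 mm short of the lever's end. The place to push it over and down.
- buffer_foot (a point): Point on the deck below the black rubber buffer (16 mm across, 40 mm behind the pivot) that the closed lever must rest on. The buffer gives about 20 N per mm. Its top stands 9 to 16.5 mm above this point, differs each time and is not measured: the lever meets it between 1.72 and 1.91 rad. The lever is home once it has borne on it with more than 6 N.
- bail (a joint): Angle of the bail against the lever, rad: 0 = in line, straight out beyond the lever's end; positive = leaning backwards, away from the keeper (at the start it rests thrown back at its limit, 1.22); negative = swung forward and down towards the keeper. Light hinge: the bail falls under its own weight.
- bail_bar (a point): Centre of the bail's yellow round cross bar, 9 mm thick, along the box's x, 47 mm clear between the wire legs (5 mm) at its ends. It lies 66.5 mm from the bail's eye, which sits on the lever 16 mm out from the pivot. The bar swings clear around the lever's end. At the start it is behind the lever, 34 to 62 mm above the deck.
- bail_eye_open (a point): Where the bail's eye (its hinge on the lever) is when the lever stands at its open stop: fixed point in the air, 2.8 mm towards the keeper from the lever pivot and 15.8 mm above it.
- keeper (a point): Middle of the keeper's hooking face, which looks to the box's +y, 13.5 mm above the deck. Steel post 34 mm wide, 24 mm high; its 4 mm thick top lip juts 7 mm to +y beyond the face, underside 20 mm above the deck. A plate 9 mm above the deck lies behind the face. Hooked, the bar's centre is 4.5 to 18 mm to +y of this point and at most 2 mm higher. Moves with the cover.
- cover (a joint): How far the cover has been drawn in against its gasket (13 N per mm), m: 0 = loose, 3 to 5.5 mm when latched. The loose cover's place differs by 1.2 mm either way. With the lever at its open stop the falling bar clears the keeper's lip by only 3 to 5 mm, so the lever must be pulled forward to within 0.15 rad of it. Over 12 N of bail on keeper with the lever below 0.4 rad is forcing it.
- oil_filter_mid (a point): Bystander: blue oil filter, 76 mm across, 85 mm high, upright; this point is at its centre.
- spray_can_mid (a point): Bystander: spray can, 60 mm across, 150 mm high, upright; this point is at its centre.
- wrench_grip (a point): Bystander: steel wrench lying on the table; this point is on its handle.

How it is judged:
On the way, in this order (a step that is already met when the one before it is completed fails the run):
1. The bail's bar lies hooked behind the keeper: beyond its hooking face and below its lip (y of bail_bar in the frame of keeper between 0.002 and 0.022 m and z of bail_bar in the frame of keeper below 0.005 m), for 0.1 s.
2. The lever, past dead centre, is pressed onto its rubber buffer with more than 6 N (value of joint lever above 1.7 rad and contact force between lever_c0 and buffer above 6 N), for 0.05 s.
At the end, for the whole second after the job is handed in: The bail's bar is hooked behind the keeper (its centre 2 to 8 mm beyond the hooking face and under the lip), the lever is past dead centre (above 1.70 rad) and rests on its rubber buffer, and the cover is drawn in by more than 2 mm (y of bail_bar in the frame of keeper between 0.002 and 0.008 m and z of bail_bar in the frame of keeper below 0.005 m and value of joint lever above 1.7 rad and contact force between lever_c0 and buffer above 0.2 N and value of joint cover above 0.002 m); the robot touches nothing.
It fails at once if The lever is pressed with more than 20 N (contact force between any of the fingers, the arm and lever_c0 above 20 N).
It fails at once if The bail is forced onto the keeper with more than 12 N while the lever is still forward (below 0.4 rad) (value of joint lever below 0.4 rad and contact force between bail and cover above 12 N).
It fails at once if The oil filter, the spray can or the wrench is moved by more than 30 mm (distance of any of oil_filter_mid, spray_can_mid, wrench_grip from where it was at the start of the episode above 0.03 m).
It also fails if it takes over 54 s, if anything falls off the work surface, if the arm or the gripper's body presses on something with over 40 N, if the wrist force passes 120 N, or if a joint passes its speed limit or range.

## Robot

A 6-joint arm with a two-finger parallel gripper is mounted at the origin on the work surface. World frame = base frame: x ahead of the robot, y to its left, z up, the work surface at z = 0. Lengths are in m, angles in rad, forces in N, time in s.
With the tool pointing down it reaches from about 0.425 to 0.95 m from the base axis. Payload 14.7 kg.
Tool frame: the origin (TCP) lies where the fingers leave the gripper's body, on its centre line; the fingertips stand 73 mm ahead of it and the grasp point (between the pads) lies 54 mm ahead of it (robot.tip_extent is the z of the fingertips in the tool frame, in m); z points along the fingers, y is the line along which they close (so a half turn about z gives the same grasp; the last joint's range is limited). The gripper opens to 85 mm and grips with 20 to 120 N. Pads are 22 mm wide; open, the fingers measure 114 mm over their backs; the gripper's body (76 mm by 85 mm) begins 54 mm behind the grasp point. The pads swing forward as they close: fully open they stand 13 mm farther back than shut.
Start: joints at [-1.182, 0.48, 1.596, -0, 1.065, -0.047], TCP at [0.274, -0.589, 0.304] pointing down, gripper open.
Joint ranges: [-2.75, 2.75], [-0.82, 2.05], [0.23, 2.67], [-1.56, 4.7], [0.09, 2.69], [-2.92, 2.92]. Speed limits (rad/s): [1.89, 1.89, 2.39, 3.01, 3.01, 3.01].

## Interface

Orientations are given as a unit quaternion [x, y, z, w].
In Python, from bench import robot, eyes gives the robot as it stands. The module is installed in compiled form; this text tells all that it offers.
- The arm moves only by the tool play_rows, never from a script. Its argument "series" is a list that holds one entry, the list of rows, each a list of 5 numbers: the opening, from 0 (shut) to 1 (fully open), then the shift along the tool's x, y, z in m, then the turn about the tool's z in degrees. In form: [[[jaw, x, y, z, twist], ...]]. A call has 1 to 8 rows; each row is the pose to reach, as a shift and turn from the pose commanded when the call began, along the tool's axes at that moment; what a row does not reach only later rows make up. A row lasts 1/10 s, in which the tool goes at most 50 mm and 8.59 degrees, less where a joint would pass 70% of its speed; a pose out of reach is approached as far as the arm can. A call with a gripper value outside its range is refused whole. The fingers move at their own pace and stop on an object; the grip force is fixed at half the most. Time passes only in rows, so rows that repeat a pose let the fingers close. It gives the time, the measured TCP pose, the force, the opening and the grip force at its end, in the units of the state.
- robot.state(): the state, without advancing time (a new reading comes with each control period).
- eyes.get_image(name): name is "scene" or "top" or "wrist"; returns the picture (400x640x3 uint8, blue, green, red); there is no depth.
- eyes.get_calibration(name): a dict with "fx", "fy", "cx", "cy" (pixels), "extrinsics" (4x4, takes a point from camera to world coordinates); the wrist camera has in their place "T_tool_cam" (4x4, takes a point from camera to tool coordinates, whose origin is the TCP and whose axes are the flange's). Camera axes: x right, y down, z forward; pixel columns grow to the right and rows downward; lengths in m; the calibration is good to about 2 mm. The wrist camera is an equidistant fisheye: a pixel r from the principal point sees the ray r / f radians off the axis. A picture is of the moment at which its call begins: read the wrist's pose just before it. get_calibration takes no time and is no camera call.
- robot.close_job(): hands the job in; it is judged then, once.
The state is a dict: "t": time; "joint_pos": joint angles; "joint_velocities": joint speeds; "joint_torque": joint torques, N m; "eef_pos": TCP position; "ee_rot": TCP orientation; "wrist_force": force on the tool from outside, world axes, zero at the start; "wrist_torque": the same for the moment, N m; "gripper_width": finger opening in m; "finger_force": force on a finger pad.
Only numpy, scipy, OpenCV 4.12 (cv2) and the standard library are available. Lean on these libraries where they do the work, as an engineer would, in place of code of your own. Each camera call takes 0.05 s, during which the arm holds its last target. There are 200 camera calls.

## Working session

There is one attempt and no reset: what is moved stays moved. The work goes in short steps, Python scripts to look and compute and a tool call to move; the robot and the scene stay as the last step left them, time stands still between calls to the robot, and variables do not carry over. Pictures are saved under pics/ and viewed, at most 10 in all, crops included, and the job is handed in when it is done.

Besides the shell and the picture viewer there is one more tool, called after "Request:" as name(argument=value, ...) on one line, values as JSON. play_rows: Moves the arm, as the interface text tells. Its arguments: {"type":"object","properties":{"series":{"type":"array","items":{"type":"array","items":{"type":"array","items":{"type":"number"}}}}},"required":["series"]}

```bash
mkdir -p pics; python3 - <<'E'
from bench import robot, eyes
import cv2, numpy as np
s=robot.state(); print({k:np.round(v,4).tolist() for k,v in s.items()}, robot.tip_extent)
for n in("scene","top","wrist"):
    im=eyes.get_image(n); cv2.imwrite(f"pics/{n}0.png",im)
    c=eyes.get_calibration(n); print(n,{k:np.round(v,4).tolist() for k,v in c.items()})
E
```

```text
{'t': 0.0, 'joint_pos': [-1.1816, 0.4808, 1.5969, -0.0, 1.0651, -0.0466], 'joint_velocities': [-0.0012, -0.0002, -0.0003, -0.0007, 0.0001, 0.0016], 'joint_torque': [-0.0044, -95.0648, -43.0193, -0.0002, 0.0118, 0.0], 'eef_pos': [0.2743, -0.5889, 0.3033], 'ee_rot': [0.9763, 0.2162, -0.0001, -0.0006], 'wrist_force': [-0.2025, -0.1468, 0.8352], 'wrist_torque': [0.0439, 0.0071, 0.0491], 'finger_force': 0.0, 'gripper_width': 0.0852} 0.0726
scene {'fx': 413.0243, 'fy': 413.0243, 'cx': 316.3193, 'cy': 204.4536, 'extrinsics': [[-0.5068, 0.535, -0.6759, 1.1156], [0.862, 0.3112, -0.4001, 0.3025], [-0.0037, -0.7855, -0.6189, 0.6114], [0.0, 0.0, 0.0, 1.0]]}
top {'fx': 419.5525, 'fy': 419.5525, 'cx': 316.5848, 'cy': 204.0337, 'extrinsics': [[-0.0031, -0.9934, 0.1144, 0.5286], [-0.9997, 0.0004, -0.0239, 0.0279], [0.0237, -0.1144, -0.9931, 0.8958], [0.0, 0.0, 0.0, 1.0]]}
wrist {'fx': 309.7069, 'fy': 309.7069, 'cx': 320.0997, 'cy': 201.5419, 'T_tool_cam': [[0.0001, -0.9612, -0.2758, 0.07], [1.0, 0.0002, -0.0001, -0.0006], [0.0001, -0.2758, 0.9612, -0.0696], [0.0, 0.0, 0.0, 1.0]]}
```

View pics/scene0.png

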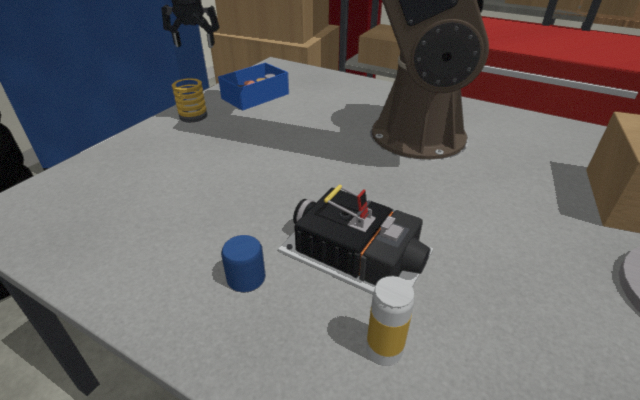

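View pics/top0.png

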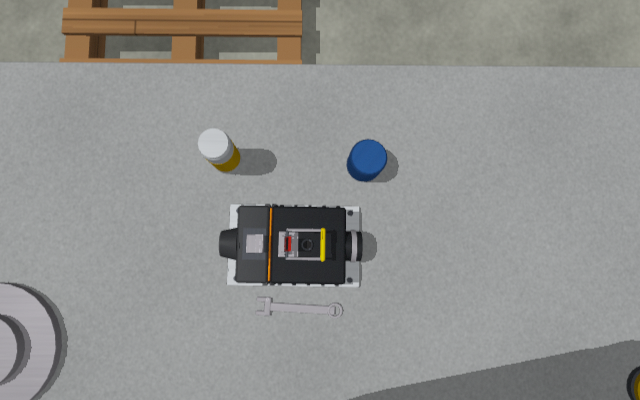

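The top view shows the box near (300,245), with the red lever at about (288,244), the yellow bar at (323,244) and the keeper at (255,244). The wrench lies at about (300,308), the filter at (367,160) and the can at (220,150). I'll zoom in.

```bash
python3 - <<'E'
import cv2, numpy as np
a=cv2.imread("pics/top0.png")[200:290,215:365]; a=cv2.resize(a,None,fx=5,fy=5,interpolation=cv2.INTER_CUBIC)
cv2.imwrite("pics/topc.png",a)
b=cv2.imread("pics/scene0.png")[180:290,280:440]; cv2.imwrite("pics/scenec.png",cv2.resize(b,None,fx=5,fy=5,interpolation=cv2.INTER_CUBIC))
E
```

```text
(no output)
```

View pics/topc.png

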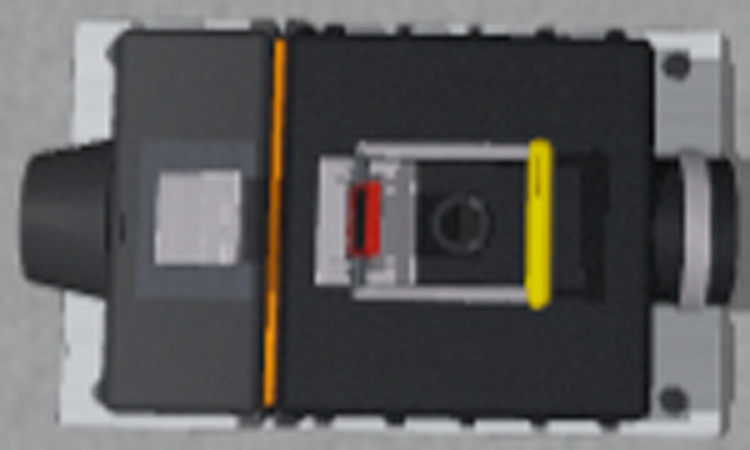

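View pics/scenec.png

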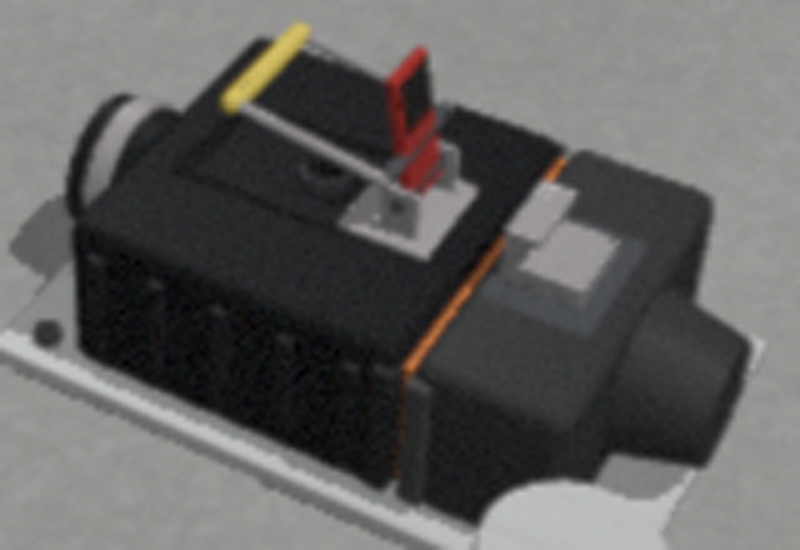

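The top crop shows the yellow bar from (540,145) to (540,303) and the orange seam from (280,40) to (268,405). In the scene crop the bar runs from (230,103) to (303,33), and the red lever's top edge is centred near (407,66). I'll fit the box pose to these points.

```bash
cat > h.py <<'E'
import numpy as np
from bench import robot, eyes
from scipy.optimize import least_squares
from scipy.spatial.transform import Rotation as R
def proj(c,P):
    T=np.array(c["extrinsics"]); p=(np.atleast_2d(P)-T[:3,3])@T[:3,:3]
    return np.c_[c["cx"]+c["fx"]*p[:,0]/p[:,2], c["cy"]+c["fy"]*p[:,1]/p[:,2]]
def projw(c,P,s):
    T=np.array(c["T_tool_cam"]); q=(np.atleast_2d(P)-np.array(s["eef_pos"]))@R.from_quat(s["ee_rot"]).as_matrix()
    p=(q-T[:3,3])@T[:3,:3]; r=np.hypot(p[:,0],p[:,1]); k=c["fx"]*np.arctan2(r,p[:,2])/r
    return np.c_[c["cx"]+k*p[:,0],c["cy"]+k*p[:,1]]
def u(a): return np.array([0,np.cos(a),np.sin(a)])
PIV=np.array([0,0,.103])
def world(pose,L):
    x,y,w=pose; return np.atleast_2d(L)@R.from_euler('z',w).as_matrix().T+[x,y,0]
def box(pose,W):
    x,y,w=pose; return (np.atleast_2d(W)-[x,y,0])@R.from_euler('z',w).as_matrix()
def eye(a): return PIV+.016*u(np.radians(80)+a)
def bar(a,b): return eye(a)+.0665*u(np.radians(80)+a+b)
def lev(a,r=.052): return PIV+r*u(np.radians(80)+a)
E
python3 - <<'E'
from h import *
ct,cs=eyes.get_calibration("top"),eyes.get_calibration("scene")
t=lambda x,y:[215+x/5,200+y/5]
s=lambda x,y:[280+x/5,180+y/5]
obs=np.array([t(540,145),t(540,303),t(280,40),t(268,405),s(230,103),s(303,33),s(407,66),s(405,370)])
X=np.array([1,0,0])
def model(p):
    ps=p[:3]; B=bar(p[3],1.22); h=.0275; O=np.array([0,p[4],.085])
    return np.r_[proj(ct,world(ps,[B+h*X,B-h*X,O+.073*X,O-.073*X])),proj(cs,world(ps,[B+h*X,B-h*X,lev(p[3]),O+.073*X]))]
f=least_squares(lambda p:(model(p)-obs).ravel(),[.45,.05,0,.3,.03],x_scale=.01,loss='soft_l1')
print(np.round(f.x,4)); print(np.round(model(f.x)-obs,1))
p=f.x[:3]; a=f.x[3]
print("bar",world(p,bar(a,1.22)),"box",bar(a,1.22),"yaw deg",np.degrees(p[2]))
st=robot.state(); M=R.from_quat(st["ee_rot"]).as_matrix(); print(M.round(3))
E
```

```text
[ 0.5437  0.0694 -0.0154  0.362   0.0303]
[[-1.4  0.5]
 [-1.7 -0.8]
 [-0.9 -1.4]
 [-0.4  2. ]
 [-0.3 -0. ]
 [-1.  -0.4]
 [-0.7 -0.8]
 [-1.  -3.3]]
bar [[0.54260992 0.00077508 0.12953007]] box [ 0.         -0.06859799  0.12953007] yaw deg -0.885122935803054
[[ 0.906  0.422 -0.   ]
 [ 0.422 -0.906  0.001]
 [ 0.    -0.001 -1.   ]]
```

Request:
play_rows(series=[[[1,0.036,-0.031,0,8],[1,0.073,-0.063,0,16],[1,0.109,-0.095,0,25.8],[1,0.145,-0.127,0,25.8],[1,0.181,-0.158,0,25.8],[1,0.217,-0.19,0,25.8],[1,0.253,-0.222,0,25.8],[1,0.29,-0.254,0,25.8]]])

```text
t: 0.95
eef_pos: [0.4303, -0.2348, 0.3039]
ee_rot: [1.0, -0.007, 0.0, 0.0]
wrist_force: [1.7, -0.8, 0.3]
gripper_width: 0.0851
finger_force: 0.0
```

```bash
python3 - <<'E'
from h import *
s=robot.state(); M=R.from_quat(s["ee_rot"]).as_matrix(); print(s["t"],np.round(s["eef_pos"],4),M.round(4))
print((np.array([.543,.02,.27])-s["eef_pos"])@M)
E
```

```text
0.95 [ 0.4303 -0.2348  0.3039] [[ 9.999e-01 -1.480e-02  1.000e-04]
 [-1.480e-02 -9.999e-01 -1.000e-04]
 [ 1.000e-04  1.000e-04 -1.000e+00]]
[ 0.10887377 -0.25640545  0.03391313]
```

Request:
play_rows(series=[[[1,0.018,-0.043,0.006,0],[1,0.036,-0.086,0.012,0],[1,0.054,-0.129,0.018,0],[1,0.072,-0.172,0.024,0],[1,0.09,-0.215,0.03,0],[1,0.109,-0.256,0.034,0],[1,0.109,-0.256,0.034,0],[1,0.109,-0.256,0.034,0]]])

```text
t: 1.75
eef_pos: [0.5427, 0.0188, 0.2695]
ee_rot: [1.0, -0.006, -0.0, 0.0]
wrist_force: [-0.2, -0.0, -0.4]
gripper_width: 0.0856
finger_force: 0.0
```

```bash
python3 - <<'E'
from h import *; import cv2
s=robot.state(); print(s["t"],np.round(s["eef_pos"],4),np.round(s["ee_rot"],4),np.round(s["wrist_force"],2))
cv2.imwrite("pics/w1.png",eyes.get_image("wrist"))
E
```

```text
1.75 [0.5427 0.0188 0.2695] [ 1.e+00 -6.e-03 -4.e-04  1.e-04] [-0.23 -0.04 -0.35]
```

View pics/w1.png

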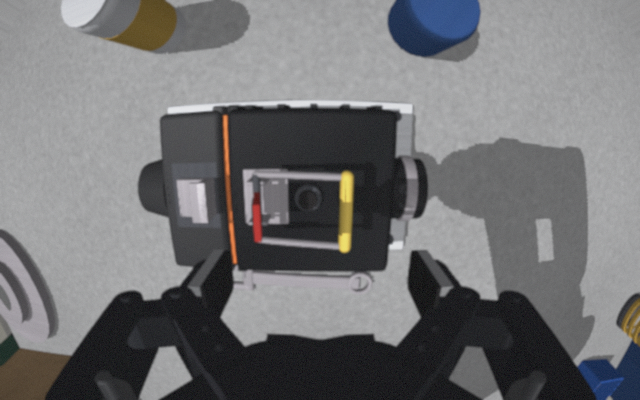

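The wrist view shows the bar from (347,173) to (345,251), the lever end near (256,218), and the seam from (226,116) to (236,265). I'll refit with all the views.

```bash
python3 - <<'E'
from h import *
ct,cs,cw=[eyes.get_calibration(n) for n in("top","scene","wrist")]
st=dict(eef_pos=[.5427,.0188,.2695],ee_rot=robot.state()["ee_rot"])
t=lambda x,y:[215+x/5,200+y/5]
s=lambda x,y:[280+x/5,180+y/5]
obs=np.array([t(540,145),t(540,303),t(280,40),t(268,405),s(230,103),s(303,33),s(407,66),[347,173],[345,251],[256,218],[226,116],[236,265]])
W=np.r_[np.ones(7),np.ones(5)*1.0][:,None]
X=np.array([1,0,0])
def model(p):
    ps=p[:3]; B=bar(p[3],1.22); h=.0275; O=np.array([0,p[4],.085]); E=[B+h*X,B-h*X]
    return np.r_[proj(ct,world(ps,E+[O+.073*X,O-.073*X])),proj(cs,world(ps,E+[lev(p[3])])),projw(cw,world(ps,E+[lev(p[3]),O+.073*X,O-.073*X]),st)]
f=least_squares(lambda p:((model(p)-obs)*W).ravel(),[.45,.05,0,.3,.03],x_scale=.01,loss='soft_l1')
print(np.round(f.x,4)); print(np.round(model(f.x)-obs,1).tolist())
p=f.x[:3]; a=f.x[3]; np.save("pose.npy",f.x)
w=world(p,bar(a,1.22))[0]; print("bar",w,"eye",world(p,eye(a)),np.degrees(p[2]))
M=R.from_quat(st["ee_rot"]).as_matrix(); print((w-st["eef_pos"])@M)
E
```

```text
[ 0.546   0.0688 -0.0244  0.3333  0.0297]
[[-1.3, -0.5], [-1.9, -1.7], [0.1, -2.7], [-0.1, 0.6], [-0.8, -0.4], [-1.2, -0.7], [-0.8, -0.2], [0.3, 1.4], [-0.5, -2.9], [-0.0, 4.6], [-0.0, -5.9], [-0.0, 3.9]]
bar [0.5443095  0.00097036 0.13148832] eye [[0.54590395 0.06622893 0.11879869]] -1.3996194499370445
[0.00197036 0.01778208 0.13801314]
```

Request:
play_rows(series=[[[0.5,0.001,0.009,0.02,0.5],[0.5,0.002,0.018,0.045,0.5],[0.5,0.002,0.018,0.074,0.5],[0.5,0.002,0.018,0.074,0.5],[0.4,0.002,0.018,0.074,0.5],[0.3,0.002,0.018,0.074,0.5]]])

```text
t: 2.4
eef_pos: [0.545, -0.0007, 0.1973]
ee_rot: [1.0, -0.012, 0.001, 0.0]
wrist_force: [0.2, 0.0, 0.2]
gripper_width: 0.0259
finger_force: 0.0
```

```bash
python3 - <<'E'
from h import *; import cv2
s=robot.state(); print(np.round(s["wrist_force"],2),s["gripper_width"])
a=eyes.get_image("wrist")
cv2.imwrite("pics/w2.png",a[130:330,180:500])
b=eyes.get_image("scene")[150:290,280:440]; c=cv2.resize(b,(640,560),interpolation=cv2.INTER_CUBIC)
cv2.imwrite("pics/s2.png",c)
E
```

```text
[0.21 0.   0.21] 0.025858506233517767
```

View pics/s2.png

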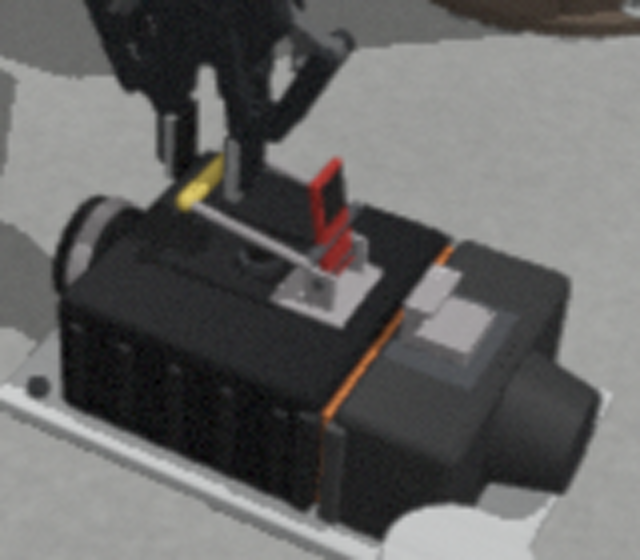

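The bar sits between the fingers: rear finger near (172,150), front finger near (235,170), bar at (200,183). I'll close on it.

Request:
play_rows(series=[[[0,0,0,0,0],[0,0,0,0,0],[0,0,0,0,0],[0,0,0,0,0]]])

```text
t: 2.9
eef_pos: [0.5448, -0.0001, 0.1961]
ee_rot: [1.0, -0.012, 0.0, -0.0]
wrist_force: [2.3, 0.2, 0.5]
gripper_width: 0.0061
finger_force: 58.7
```

Request:
play_rows(series=[[[0,0,-0.003,-0.01,0],[0,0,-0.008,-0.021,0],[0,0,-0.014,-0.03,0],[0,0,-0.023,-0.038,0],[0,0,-0.032,-0.045,0],[0,0,-0.043,-0.05,0],[0,0,-0.054,-0.053,0],[0,0,-0.054,-0.053,0]]])

```text
t: 3.7
eef_pos: [0.5465, 0.0539, 0.2516]
ee_rot: [1.0, -0.011, 0.001, 0.001]
wrist_force: [-7.2, -10.4, 39.6]
gripper_width: 0.0057
finger_force: 65.4
```

Request:
play_rows(series=[[[0,0,0,-0.003,0],[0,0,0,-0.003,0]]])

```text
t: 3.9
eef_pos: [0.5458, 0.0539, 0.2525]
ee_rot: [1.0, -0.012, 0.0, -0.0]
wrist_force: [-0.8, -2.3, 8.0]
gripper_width: 0.0061
finger_force: 62.0
```

Request:
play_rows(series=[[[0,0,-0.012,-0.001,0],[0,0,-0.025,-0.0005,0],[0,0,-0.037,0.002,0],[0,0,-0.048,0.007,0],[0,0,-0.059,0.014,0],[0,0,-0.059,0.014,0]]])

```text
t: 4.5
eef_pos: [0.5465, 0.1146, 0.2368]
ee_rot: [1.0, -0.011, -0.001, -0.0]
wrist_force: [-2.4, 4.3, 4.8]
gripper_width: 0.0058
finger_force: 65.8
```

Request:
play_rows(series=[[[0,0,-0.002,0,0],[0,0,-0.004,0,0],[0,0,-0.004,0,0]]])

```text
t: 4.8
eef_pos: [0.5464, 0.1162, 0.2364]
ee_rot: [1.0, -0.011, -0.001, 0.001]
wrist_force: [1.5, -8.1, -10.5]
gripper_width: 0.006
finger_force: 64.0
```

```bash
python3 - <<'E'
from h import *; import cv2
a=eyes.get_image("wrist")
b=eyes.get_image("scene")[150:260,300:430]; c=cv2.resize(b,(650,550),interpolation=cv2.INTER_CUBIC)
cv2.imwrite("pics/s3.png",c)
E
```

```text
(no output)
```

View pics/s3.png

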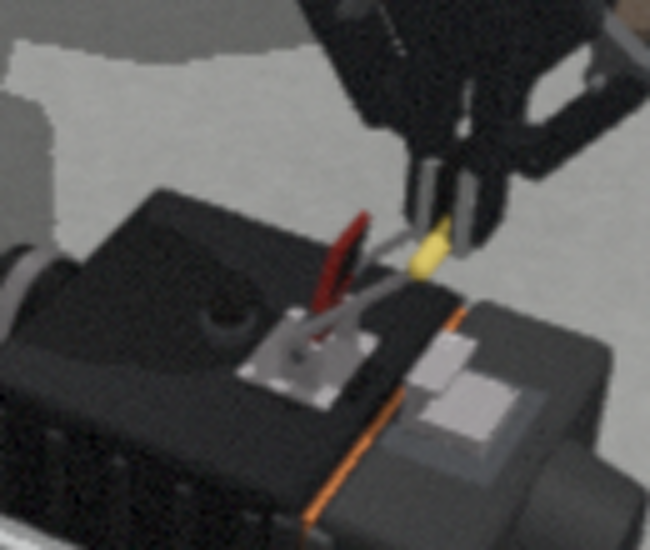

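Request:
play_rows(series=[[[0,0,-0.004,0.005,0],[0,0,-0.008,0.0105,0],[0,0,-0.012,0.016,0],[0,0,-0.0153,0.0225,0],[0,0,-0.018,0.029,0],[0,0,-0.0196,0.036,0],[0,0,-0.0208,0.043,0],[0,0,-0.021,0.048,0]]])

```text
t: 5.7
eef_pos: [0.547, 0.1384, 0.1889]
ee_rot: [1.0, -0.012, -0.001, -0.0]
wrist_force: [-3.1, 5.9, 0.3]
gripper_width: 0.0059
finger_force: 68.1
```

Request:
play_rows(series=[[[0,0,0,0,0],[0,0,0,0,0]]])

```text
t: 5.9
eef_pos: [0.547, 0.1384, 0.1891]
ee_rot: [1.0, -0.012, -0.001, -0.0]
wrist_force: [-10.3, 5.5, 1.0]
gripper_width: 0.0056
finger_force: 68.2
```

Request:
play_rows(series=[[[0,0,-0.0015,0,0],[0,0,-0.0025,0,0],[0,0,-0.0025,0,0]]])

```text
t: 6.2
eef_pos: [0.5456, 0.1391, 0.1886]
ee_rot: [1.0, -0.011, -0.003, 0.001]
wrist_force: [-8.9, -13.5, -0.3]
gripper_width: 0.0057
finger_force: 67.9
```

Request:
play_rows(series=[[[0.15,0,0,0,0],[0.3,0,0,0,0],[0.3,0,0,0,0],[0.3,0,0,0,0],[0.3,0,0,-0.02,0],[0.3,0,0,-0.04,0],[0.3,0,0,-0.06,0],[0.3,0,0,-0.08,0]]])

```text
t: 7.0
eef_pos: [0.5479, 0.1404, 0.2708]
ee_rot: [1.0, -0.012, 0.0, -0.0]
wrist_force: [-0.3, -0.1, 0.6]
gripper_width: 0.0253
finger_force: 0.0
```

```bash
python3 - <<'E'
from h import *; import cv2
s=robot.state(); print(np.round(s["eef_pos"],4),np.round(s["wrist_force"],2),s["gripper_width"])
w=eyes.get_image("wrist")[130:270,200:400]; w=cv2.resize(w,(786,550),interpolation=cv2.INTER_CUBIC)
b=eyes.get_image("scene")[150:260,300:430]; c=cv2.resize(b,(650,550),interpolation=cv2.INTER_CUBIC)
cv2.imwrite("pics/s4.png",cv2.resize(np.hstack([w,c]),(800,306)))
cv2.imwrite("pics/w4.png",w); cv2.imwrite("pics/s4.png",c)
E
```

```text
[0.5479 0.1404 0.2708] [-0.28 -0.08  0.59] 0.025271401706834187
```

View pics/s4.png

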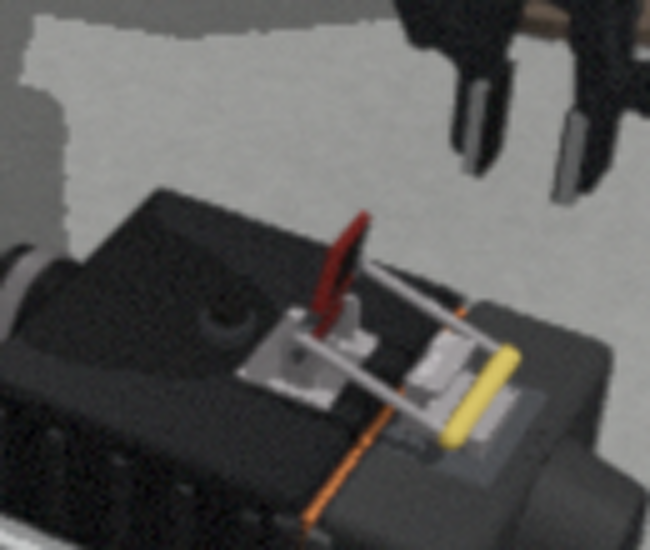

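The bar lies across the keeper area, with ends at (453,437) and (511,355) in the crop. I'll check its height numerically.

```bash
python3 - <<'E'
from h import *
c=eyes.get_calibration("scene"); P=np.load("pose.npy")[:3]; P[2]=-.0244
print("obs",[390.6,237.4],[402.2,221])
for a in (0,.1):
  for z in (.0985,.103,.108,.1135):
    e=eye(a); y=e[1]+np.sqrt(.0665**2-(e[2]-z)**2); X=np.array([.0275,0,0]); B=np.array([0,y,z])
    print(a,z,y.round(4),proj(c,world(P,[B+X,B-X])).round(1).tolist())
E
```

```text
obs [390.6, 237.4] [402.2, 221]
0 0.0985 0.0661 [[388.3, 238.2], [400.2, 221.4]]
0 0.103 0.0674 [[389.2, 236.6], [401.1, 219.8]]
0 0.108 0.0684 [[390.0, 234.8], [402.0, 218.0]]
0 0.1135 0.0691 [[390.7, 232.6], [402.6, 215.9]]
0.1 0.0985 0.0645 [[387.5, 237.9], [399.4, 221.1]]
0.1 0.103 0.0657 [[388.4, 236.3], [400.3, 219.5]]
0.1 0.108 0.0668 [[389.2, 234.5], [401.1, 217.7]]
0.1 0.1135 0.0675 [[389.9, 232.3], [401.9, 215.6]]
```

The height matches a hooked bar at z≈0.0985. Next I'll close the fingers and bring them in front of the lever.

Request:
play_rows(series=[[[0,0,0.01,0,0],[0,-0.002,0.02,0.01,0],[0,-0.002,0.028,0.02,0],[0,-0.002,0.028,0.03,0],[0,-0.002,0.028,0.04,0],[0,-0.002,0.028,0.052,0],[0,-0.002,0.028,0.052,0]]])

```text
t: 7.8
eef_pos: [0.5443, 0.1124, 0.2158]
ee_rot: [1.0, -0.012, -0.001, 0.0]
wrist_force: [0.1, 0.0, 0.2]
gripper_width: -0.0003
finger_force: 0.0
```

Request:
play_rows(series=[[[0,0,0.005,0,0],[0,0,0.01,0,0],[0,0,0.015,0,0],[0,0,0.018,0,0],[0,0,0.018,0,0]]])

```text
t: 8.3
eef_pos: [0.5448, 0.0938, 0.2182]
ee_rot: [1.0, -0.012, 0.0, -0.0]
wrist_force: [-0.2, 0.5, -0.3]
gripper_width: 0.0001
finger_force: 0.0
```

```bash
python3 - <<'E'
from h import *; import cv2
s=robot.state(); print(np.round(s["eef_pos"],4),np.round(s["wrist_force"],2),s["gripper_width"])
b=eyes.get_image("scene")[150:260,300:430]; cv2.imwrite("pics/s5.png",cv2.resize(b,(650,550),interpolation=cv2.INTER_CUBIC))
E
```

```text
[0.5448 0.0938 0.2182] [-0.16  0.45 -0.32] 6.727984574217218e-05
```

View pics/s5.png

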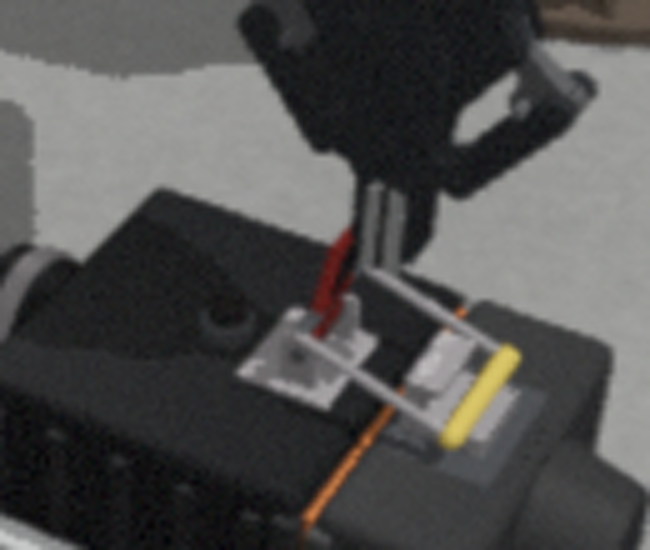

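The finger's rear face is nearly at the lever. I'll feel for contact.

Request:
play_rows(series=[[[0,0,0.001,0,0],[0,0,0.002,0,0],[0,0,0.002,0,0]]])

```text
t: 8.65
eef_pos: [0.5447, 0.0924, 0.218]
ee_rot: [1.0, -0.012, 0.0, -0.0]
wrist_force: [0.4, 1.9, 1.3]
gripper_width: -0.0002
finger_force: 1.1
```

Request:
play_rows(series=[[[0,0,0.001,0,0],[0,0,0.002,0,0],[0,0,0.002,0,0]]])

```text
t: 8.95
eef_pos: [0.5448, 0.0904, 0.2181]
ee_rot: [1.0, -0.012, 0.0, -0.0]
wrist_force: [-0.9, 2.8, 4.5]
gripper_width: 0.0
finger_force: 2.2
```

Request:
play_rows(series=[[[0,0,0.001,0,0],[0,0,0.002,0,0],[0,0,0.002,0,0]]])

```text
t: 9.25
eef_pos: [0.5447, 0.0883, 0.2181]
ee_rot: [1.0, -0.012, 0.0, -0.0]
wrist_force: [0.5, 2.9, 4.7]
gripper_width: 0.0003
finger_force: 2.0
```

Request:
play_rows(series=[[[0,0,0.004,-0.0025,0],[0,0,0.0079,-0.0025,0],[0,0,0.0118,-0.0022,0],[0,0,0.0157,-0.0015,0],[0,0,0.0195,-0.0006,0],[0,0,0.0232,0.0008,0],[0,0,0.0268,0.0023,0],[0,0,0.0268,0.0023,0]]])

```text
t: 10.05
eef_pos: [0.5439, 0.061, 0.2153]
ee_rot: [1.0, -0.012, -0.0, 0.0]
wrist_force: [0.2, -0.1, 1.3]
gripper_width: -0.0003
finger_force: 0.0
```

Request:
play_rows(series=[[[0,0,0.0034,0.0019,0],[0,0,0.0067,0.0041,0],[0,0,0.0097,0.0066,0],[0,0,0.0126,0.0094,0],[0,0,0.0126,0.0094,0]]])

```text
t: 10.55
eef_pos: [0.5436, 0.0485, 0.2059]
ee_rot: [1.0, -0.012, -0.0, 0.0]
wrist_force: [1.2, 0.0, 0.2]
gripper_width: -0.0001
finger_force: 0.4
```

```bash
cat > m.py <<'E'
from h import *; import cv2
P=np.load("pose.npy")[:3]; 
for n in("scene","top"):
    c=eyes.get_calibration(n); h=cv2.cvtColor(eyes.get_image(n),cv2.COLOR_BGR2HSV)
    for nm,lo,hi in(("red",0,6),("yel",22,34)):
        m=cv2.inRange(h,(lo,150,50),(hi,255,255)); z=np.zeros_like(m)
        if n=="scene": z[170:270,290:430]=1
        else: z[215:275,225:360]=1
        v,u_=np.nonzero(m*z)
        print(n,nm,len(u_), [u_.min(),u_.max(),v.min(),v.max(),u_.mean().round(1),v.mean().round(1)] if len(u_) else 0)
    for a in(.1,.5,.8,1.05,1.3,1.745,1.85): print(a,"end/mid",proj(c,world(P,[lev(a),lev(a,.03)])).round(1).tolist())
E
python3 m.py
```

```text
scene red 144 [np.int64(345), np.int64(368), np.int64(195), np.int64(217), np.float64(356.8), np.float64(207.5)]
scene yel 0 0
0.1 end/mid [[366.5, 194.9], [364.8, 204.0]]
0.5 end/mid [[356.5, 192.5], [359.2, 202.5]]
0.8 end/mid [[349.7, 193.3], [355.3, 202.9]]
1.05 end/mid [[345.1, 195.4], [352.6, 204.1]]
1.3 end/mid [[341.7, 198.8], [350.6, 206.0]]
1.745 end/mid [[339.1, 207.0], [348.9, 210.7]]
1.85 end/mid [[339.1, 209.2], [348.9, 211.9]]
top red 0 0
top yel 0 0
0.1 end/mid [[281.1, 242.5], [282.7, 242.8]]
0.5 end/mid [[292.8, 242.8], [289.3, 242.9]]
0.8 end/mid [[300.7, 243.0], [293.8, 243.1]]
1.05 end/mid [[306.0, 243.2], [296.8, 243.2]]
1.3 end/mid [[309.9, 243.5], [299.1, 243.3]]
1.745 end/mid [[312.5, 243.8], [300.8, 243.5]]
1.85 end/mid [[312.3, 243.8], [300.7, 243.5]]
```

```bash
sed -i 's/("yel",22,34)/("yel",20,36)/; s/(lo,150,50)/(lo,100 if nm=="yel" else 140,50)/' m.py; python3 m.py | grep -E "red|yel"
```

```text
scene red 160 [np.int64(344), np.int64(368), np.int64(195), np.int64(218), np.float64(356.7), np.float64(207.3)]
scene yel 73 [np.int64(381), np.int64(397), np.int64(217), np.int64(236), np.float64(388.8), np.float64(227.6)]
top red 0 0
top yel 0 0
```

Request:
play_rows(series=[[[0,0,0.0013,0.0015,0],[0,0,0.0025,0.003,0],[0,0,0.0037,0.0045,0],[0,0,0.0048,0.0061,0],[0,0,0.0048,0.0061,0]]])

```text
t: 11.25
eef_pos: [0.5435, 0.044, 0.2001]
ee_rot: [1.0, -0.012, 0.0, 0.0]
wrist_force: [-1.0, -0.2, 5.6]
gripper_width: -0.0001
finger_force: 2.0
```

Request:
play_rows(series=[[[0,0,0.001,0.0017,0],[0,0,0.002,0.0034,0],[0,0,0.0029,0.0052,0],[0,0,0.0037,0.007,0],[0,0,0.0037,0.007,0]]])

```text
t: 11.75
eef_pos: [0.5436, 0.0402, 0.1932]
ee_rot: [1.0, -0.012, 0.0, 0.0]
wrist_force: [0.1, -1.0, 4.2]
gripper_width: -0.0001
finger_force: 1.7
```

Request:
play_rows(series=[[[0,0,0.0007,0.0018,0],[0,0,0.0014,0.0037,0],[0,0,0.002,0.0055,0],[0,0,0.0025,0.0074,0],[0,0,0.003,0.009,0],[0,0,0.0032,0.0105,0],[0,0,0.0032,0.0105,0]]])

```text
t: 12.45
eef_pos: [0.5434, 0.0372, 0.1824]
ee_rot: [1.0, -0.012, -0.0, -0.0]
wrist_force: [-0.2, -1.0, 1.7]
gripper_width: 0.0002
finger_force: 0.6
```

Request:
play_rows(series=[[[0,0,0,0.0012,0],[0,0,0,0.0022,0],[0,0,0,0.0022,0]]])

```text
t: 12.75
eef_pos: [0.5434, 0.0373, 0.1803]
ee_rot: [1.0, -0.012, -0.0, -0.0]
wrist_force: [-0.6, -0.7, 0.9]
gripper_width: 0.0
finger_force: 0.4
```

Request:
play_rows(series=[[[0,0,0,-0.008,0],[0,0,0.01,-0.008,0],[0,0,0.021,-0.008,0],[0,0.002,0.021,-0.004,0],[0,0.002,0.021,0,0],[0,0.002,0.021,0.001,0],[0,0.002,0.021,0.001,0]]])

```text
t: 13.45
eef_pos: [0.5447, 0.0163, 0.179]
ee_rot: [1.0, -0.012, -0.0, -0.0]
wrist_force: [-0.3, -0.5, 0.7]
gripper_width: -0.0003
finger_force: 0.0
```

Request:
play_rows(series=[[[0,0,0,0.0005,0],[0,0,0,0.001,0],[0,0,0,0.0015,0],[0,0,0,0.0015,0]]])

```text
t: 13.85
eef_pos: [0.5448, 0.0163, 0.1779]
ee_rot: [1.0, -0.012, -0.0, -0.0]
wrist_force: [-0.3, 0.5, 0.5]
gripper_width: -0.0002
finger_force: 0.1
```

Request:
play_rows(series=[[[0,0,0,0.0005,0],[0,0,0,0.001,0],[0,0,0,0.001,0]]])

```text
t: 14.15
eef_pos: [0.5449, 0.0162, 0.1769]
ee_rot: [1.0, -0.012, -0.0, -0.0]
wrist_force: [-0.4, -0.0, -0.1]
gripper_width: 0.0
finger_force: 0.2
```

Request:
play_rows(series=[[[0,0,0,0.0005,0],[0,0,0,0.0008,0],[0,0,0,0.0008,0]]])

```text
t: 14.45
eef_pos: [0.5449, 0.0162, 0.1761]
ee_rot: [1.0, -0.012, 0.0, -0.0]
wrist_force: [-1.0, 0.2, 1.5]
gripper_width: -0.0002
finger_force: 0.8
```

Request:
play_rows(series=[[[0,0,0,0.0005,0],[0,0,0,0.0008,0],[0,0,0,0.0008,0]]])

```text
t: 14.75
eef_pos: [0.545, 0.0162, 0.1755]
ee_rot: [1.0, -0.012, 0.0, 0.0]
wrist_force: [-1.6, 1.2, 6.8]
gripper_width: 0.0001
finger_force: 3.6
```

Request:
play_rows(series=[[[0,0,0,0.0005,0],[0,0,0,0.0008,0],[0,0,0,0.0008,0]]])

```text
t: 15.05
eef_pos: [0.545, 0.0162, 0.175]
ee_rot: [1.0, -0.012, 0.0, -0.0]
wrist_force: [-3.6, 1.2, 13.3]
gripper_width: 0.0002
finger_force: 6.6
```

Request:
play_rows(series=[[[0,0,0,0,0],[0,0,0,-0.002,0],[0,0,0,-0.01,0],[0,0,0,-0.04,0],[0,0,0,-0.08,0],[0,0,0.03,-0.12,0],[0,0,0.08,-0.14,0],[0,0,0.12,-0.14,0]]])

```text
t: 15.85
eef_pos: [0.5432, -0.1052, 0.3182]
ee_rot: [1.0, -0.011, 0.003, 0.001]
wrist_force: [1.2, -0.3, -0.8]
gripper_width: -0.0001
finger_force: 0.0
```

```bash
python3 m.py | grep -E "red|yel|1.7|1.8"; python3 - <<'E'
from h import *; import cv2
s=robot.state(); print(s["t"],np.round(s["eef_pos"],4),np.round(s["wrist_force"],2))
b=eyes.get_image("scene")[150:260,300:430]; cv2.imwrite("pics/s6.png",cv2.resize(b,(650,550),interpolation=cv2.INTER_CUBIC))
E
```

```text
scene red 154 [np.int64(337), np.int64(369), np.int64(204), np.int64(218), np.float64(353.3), np.float64(211.9)]
scene yel 70 [np.int64(380), np.int64(395), np.int64(216), np.int64(236), np.float64(387.0), np.float64(227.5)]
1.3 end/mid [[341.7, 198.8], [350.6, 206.0]]
1.745 end/mid [[339.1, 207.0], [348.9, 210.7]]
1.85 end/mid [[339.1, 209.2], [348.9, 211.9]]
top red 266 [np.int64(283), np.int64(313), np.int64(237), np.int64(251), np.float64(296.5), np.float64(243.9)]
top yel 64 [np.int64(256), np.int64(261), np.int64(227), np.int64(259), np.float64(258.5), np.float64(243.8)]
1.745 end/mid [[312.5, 243.8], [300.8, 243.5]]
1.85 end/mid [[312.3, 243.8], [300.7, 243.5]]
15.95 [ 0.5423 -0.1081  0.316 ] [ 0.07  0.43 -0.02]
```

View pics/s6.png

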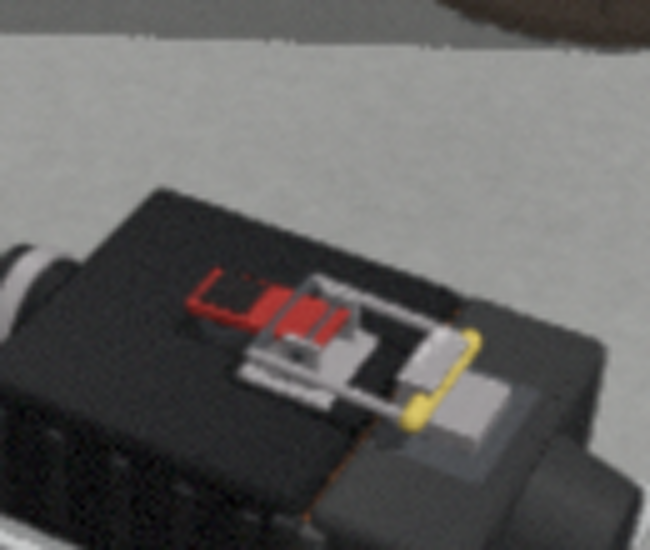

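The lever lies level on its buffer with its end near (200,290). The bar is tight behind the keeper at (440,380), and the gasket gap has narrowed. I'll hand the job in.

```bash
python3 -c "
from bench import robot
print(robot.close_job())"
```

```text
the job is handed in; nothing more can be done
None
```

The bail is hooked behind the keeper, and the lever is pressed down past level onto its buffer (about 13 N on the finger), drawing the cover in. The arm is clear and I never moved it near the bystanders; the job was handed in at about 16 s, and no verdict came back.

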